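# Push the punch block into the corner stop

### The job

Push the large drilled wooden block, the one with three steel punches standing in it, along the bench into the steel corner stop, until its long side lies flush against the long rail and its end is up against the short bar. Only push it with the fingers: keep it flat on the bench, do not touch the punches, which stay standing in their holes, and leave everything else where it is. Finish with the hand clear.

Things in the scene. Friction and masses are not known exactly. Their poses are not given: they have to be found in the camera images.
- block: the large drilled block, brown wood, about 0.3 kg, loose: 90 mm along its x, 130 mm along its y, 32 mm high, 3 by 2 grid of 14 mm holes, three holding punches; origin at the centre of its underside. It starts between robot and rail, its y axis within 0.5 rad of the rail's direction, and slides with a push of a few N
- stop: two steel bars 20 mm wide, 16 mm high, fixed to the bench in an L. Origin: inside corner, on the bench. Its x points roughly away from the robot. Long rail: inner face x = 0, from the corner 440 mm along -y. Short bar: inner face y = 0, from the corner 90 mm along -x. In place, the block's centre is at x = -0.045, y = -0.065 of this frame, its long side along the rail
- punch0: steel punch, 12 mm thick with a 16 mm head, 50 mm long, standing loose in a 22 mm deep hole of the block, so that its head ends about 60 mm above the bench; origin at the centre of its foot
- punch1: steel punch, 12 mm thick with a 16 mm head, 50 mm long, standing loose in a 22 mm deep hole of the block, so that its head ends about 60 mm above the bench; origin at the centre of its foot
- punch2: steel punch, 12 mm thick with a 16 mm head, 50 mm long, standing loose in a 22 mm deep hole of the block, so that its head ends about 60 mm above the bench; origin at the centre of its foot
- small_block: bystander: smaller drilled block of the same wood, empty, 60 mm (x) by 90 mm (y) by 32 mm high; lies beside the large block, on either side of it; origin at the centre of its underside
- carton: bystander: cardboard carton 70 x 110 x 45 mm, to the left of the corner stop; origin at the centre of its underside
- flat_carton: bystander: cardboard carton 60 x 90 x 28 mm, to the right, near the robot; origin at the centre of its underside
- cup: bystander: open aluminium cup, 68 mm across, 75 mm high, to the left; origin at the centre of its underside
- oil: bystander: white plastic oil bottle, 52 mm across, 110 mm high, to the right; origin at the centre of its underside
- screwdriver: bystander: screwdriver lying on the bench between robot and work; origin near its middle
- wrench: bystander: steel wrench lying on the bench to the right; origin near its middle

How it is judged (in metres and radians):
At the end, for the whole second after the job is handed in: The large block lies flat and at rest in the corner: its centre is within 4 mm of the place where it touches both the long rail and the short bar, and its long side is parallel to the rail within 0.04 rad. The three punches stand in their holes, and every bystander is within 12 mm of where it began (x of block in the frame of stop between -0.049 and -0.041 m and y of block in the frame of stop between -0.069 and -0.061 m and angle between the y axis of block and the y axis of stop, either way round below 0.04 rad and height (world z) of block below 0.004 m and angle between block's own z axis and vertical below 0.05 rad and linear speed of block below 0.01 m/s and z of each of punch0, punch1, punch2 in the frame of block below 0.016 m and angle between each of punch0, punch1, punch2's own z axis and vertical below 0.3 rad and distance of each of small_block, carton, flat_carton, cup, oil, screwdriver, wrench from where it was at the start of the episode below 0.012 m).
It fails at once if the large block is lifted (over 10 mm) or tipped (over 0.15 rad) (height (world z) of block above 0.01 m or angle between block's own z axis and vertical above 0.15 rad).
It fails at once if the robot touches a punch (over 0.5 N) (contact force between any of the fingers, the arm and punch0 above 0.5 N or contact force between any of the fingers, the arm and punch1 above 0.5 N or contact force between any of the fingers, the arm and punch2 above 0.5 N).
It fails at once if a punch leaves its hole (z of any of punch0, punch1, punch2 in the frame of block above 0.026 m).
It fails at once if a bystander is moved by over 12 mm (distance of any of small_block, carton, flat_carton, cup, oil, screwdriver, wrench from where it was at the start of the episode above 0.012 m).
It also fails if it takes over 64 s, if anything falls off the work surface, if the arm or the gripper's body presses on something with over 40 N, if the wrist force passes 120 N, or if a joint passes its speed limit or range.

### The arm

A 6-joint arm with a two-finger parallel gripper is mounted at the origin on the work surface. World frame = base frame: x ahead of the robot, y to its left, z up, the work surface at z = 0. Lengths are in mm, angles in rad, forces in N, time in s.
With the tool pointing down it reaches from about 350 to 775 mm from the base axis. Payload 7.3 kg.
Tool frame: the origin (TCP) lies midway between the tips of the shut fingers; the grasp point (between the pads) lies bot.tcp_to_grasp behind it (bot.tcp_to_grasp is the distance from the TCP to the grasp point, in mm); y points along the fingers, x is the direction in which the jaws open and shut, and the axes are right-handed (so a half turn about y gives the same grasp; the last joint's range is limited). The gripper opens to 92 mm and grips with 3 to 60 N. Pads are 19 mm wide; open, the fingers measure 130 mm over their backs; the gripper's body (75 mm by 190 mm) begins 47 mm behind the grasp point.
Start: joints at [-1.299, 0.342, 1.524, -0, 1.275, -0.146], TCP at [213.043, -479.852, 226.741] pointing down, gripper open.
Joint ranges: [-2.53, 2.53], [-0.77, 2.02], [0.04, 2.7], [-1, 4.14], [0.28, 2.66], [-3.11, 3.11]. Speed limits (rad/s): [2.57, 2.57, 3.14, 3.14, 3.14, 3.14].

### API

Orientations are given as [roll, pitch, yaw] about the fixed x, y, z axes, in that order (R = Rz(yaw) Ry(pitch) Rx(roll)).
In Python, from bench import bot, jaws, kin, vision, telemetry gives the robot as it stands. Calls block until the motion is done:
- bot.reach(position, orientation): joint-space move of the TCP to a pose.
- bot.movel(position, frame=None, v=150): straight line of the TCP; frame=None keeps the orientation; v is the mean speed in mm/s.
- bot.move_joints(angles): joint-space move.
- jaws.ungrasp() and jaws.gripper_close(): open the fingers fully, or close them until they stop; the grip force is fixed at half the most.
- bot.dwell(seconds).
- kin.ik(position, orientation): joint angles nearest the present ones, or None.
- vision.capture(name): name is "scene" or "top"; returns a dict with "image" (480x640x3 uint8, red, green, blue), "fx", "fy", "cx", "cy" (pixels), "k1" (the pictures are not rectified: a ray, as slopes to the right and down, at radius r is drawn at 1 + k1 r^2 times it, then the intrinsics apply), "position" and "orientation" of the camera in the world. Camera axes: x right, y up, looking along -z (the intrinsics and any distortion apply to the point x, -y, -z); pixel columns grow to the right and rows downward; lengths in mm; the calibration is good to about 2 mm. A picture is of the moment at which its call begins. There is no depth.
A pose or a line that the arm cannot do raises bot.MotionError and nothing moves.
- bot.close_job(): hands the job in, once; it reports no verdict.
Readings, each from a call of its own:
- telemetry.current_t(): time.
- telemetry.current_qpos(): joint angles.
- telemetry.current_joint_vel(): joint speeds.
- telemetry.current_joint_torque(): joint torques, N m.
- telemetry.current_tool_pos(): TCP position.
- telemetry.current_tcp_rot(): TCP orientation.
- telemetry.current_contact_force(): force on the tool from outside, world axes, zero at the start.
- telemetry.current_moment(): the same for the moment, N m.
- telemetry.current_gripper_width(): finger opening in mm.
Only numpy, scipy, OpenCV 4.12 (cv2) and the standard library are available. Lean on these libraries where they do the work, as an engineer would, in place of code of your own. Each camera call takes 0.05 s, during which the arm holds its last target. There are 200 camera calls.

## Working session

There is one attempt and no reset: what is moved stays moved. The work goes in short steps, each a Python script; the robot and the scene stay as the last script left them, time stands still between calls to the robot, and variables do not carry over. Pictures are saved under pics/ and viewed, about 8 in all and at most 12, crops included, and the job is handed in when it is done.

```bash
mkdir -p pics; ls
python3 - <<'E'
from bench import bot,vision,telemetry
import cv2
for n in("top","scene"):
    c=vision.capture(n); cv2.imwrite(f"pics/{n}0.png",c["image"][:,:,::-1])
    print(n,{k:v for k,v in c.items() if k!="image"})
print(bot.tcp_to_grasp,telemetry.current_tcp_rot())
E
```

```text
pics
top {'fx': 567.9473140375992, 'fy': 567.9473140375992, 'cx': 314.47116081069436, 'cy': 239.31334330598668, 'k1': -0.17870745610037575, 'position': array([ 392.32737071,  -30.80819766, 1386.82550982]), 'orientation': array([ 0.08799531,  0.00238691, -1.54304522])}
scene {'fx': 473.759902909656, 'fy': 473.759902909656, 'cx': 317.99184862377604, 'cy': 238.85692566646273, 'k1': -0.11018476952827237, 'position': array([ 960.69693719, -267.79093251,  832.37601243]), 'orientation': array([ 0.55446695, -0.00365011,  1.07840342])}
18.8 [-1.57060502e+00  1.35851850e-03 -1.15303154e+00]
```

View pics/top0.png

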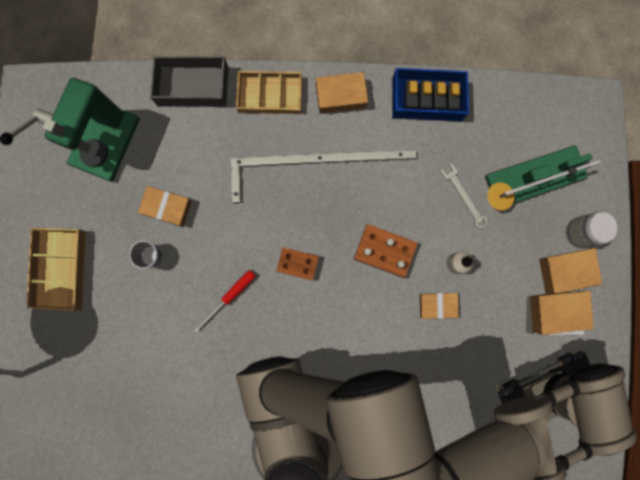

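View pics/scene0.png

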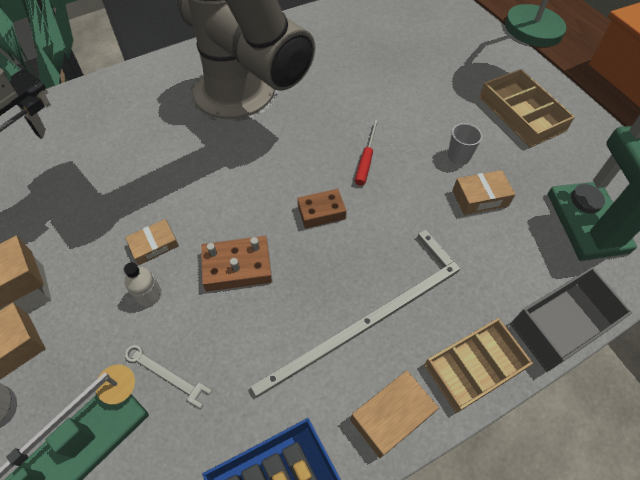

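Top view: block is at px (387,250), the L-stop's inside corner at about (241,165), the rail running right to (417,155), and the small block at (298,264). Oil is at (462,262) and the flat carton at (440,305). I'll fit the poses by matching silhouettes in both images.

```bash
cat > h.py <<'E'
import numpy as np, cv2
from scipy.optimize import minimize
from scipy.spatial.transform import Rotation as R
from bench import bot,jaws,kin,vision,telemetry
def proj(c,P):
    p=(np.asarray(P,float)-c["position"])@R.from_euler("xyz",c["orientation"]).as_matrix()
    s=np.c_[p[:,0],-p[:,1]]/-p[:,2:3]; s=s*(1+c["k1"]*(s**2).sum(1,keepdims=True))
    return s*c["fx"]+[c["cx"],c["cy"]]
def box(x0,x1,y0,y1,h): return np.array([[x,y,z] for x in(x0,x1) for y in(y0,y1) for z in(0,h)],float)
def place(P,q):
    c,s=np.cos(q[2]),np.sin(q[2]); return np.c_[P[:,0]*c-P[:,1]*s+q[0],P[:,0]*s+P[:,1]*c+q[1],P[:,2]]
S=4
def sil(c,boxes,q):
    m=np.zeros((480*S,640*S),np.uint8)
    for b in boxes: cv2.fillConvexPoly(m,cv2.convexHull(np.round((proj(c,place(b,q))+.5)*S).astype(np.int32)),1)
    return m
def mask(c,kind,boxes,q0,pad=40):
    hsv=cv2.cvtColor(c["image"],cv2.COLOR_RGB2HSV); h,s,v=cv2.split(hsv)
    m=((s>110)&((h<14)|(h>172))) if kind=="wood" else ((v>150)&(s<60))
    m=m.astype(np.uint8)
    near=cv2.dilate(cv2.resize(sil(c,boxes,q0),(640,480),interpolation=cv2.INTER_AREA),np.ones((pad,pad)))
    m&=near
    n,l,st,_=cv2.connectedComponentsWithStats(m); m=(l==1+st[1:,4].argmax()).astype(np.uint8)
    if kind=="wood":
        cs,_=cv2.findContours(m,0,2); m=cv2.fillConvexPoly(np.zeros_like(m),cv2.convexHull(np.vstack(cs)),1)
    return cv2.resize(m,None,fx=S,fy=S,interpolation=cv2.INTER_NEAREST)
BLOCK=[box(-45,45,-65,65,32)]; SMALL=[box(-30,30,-45,45,32)]
STOP=[box(0,20,-440,20,16),box(-90,20,0,20,16)]
def fit(cs,kind,boxes,q0,pad=40):
    ms=[mask(c,kind,boxes,q0,pad) for c in cs]
    def f(q):
        r=0
        for c,m in zip(cs,ms):
            s=sil(c,boxes,q); r+=1-(s&m).sum()/(s|m).sum()
        return r/len(cs)
    sx=np.array([[0,0,0],[20,0,0],[0,20,0],[0,0,.2]])+q0
    for k in range(2):
        o=minimize(f,sx[0],method="Nelder-Mead",options=dict(initial_simplex=sx,xatol=.01,fatol=1e-5)); sx=o.x+np.array([[0,0,0],[4,0,0],[0,-4,0],[0,0,-.04]])
    return o.x,o.fun
def unproj(c,u,z):
    f=lambda xy:((proj(c,[[xy[0],xy[1],z]])[0]-u)**2).sum()
    return minimize(f,[450,0],method="Nelder-Mead",options=dict(xatol=.05,fatol=1e-4)).x
def caps(): return [vision.capture("top"),vision.capture("scene")]
def instop(b,s): 
    d=R.from_euler("z",-s[2]).as_matrix()[:2,:2]@(b[:2]-s[:2]); return d,b[2]-s[2]
E
cat > m.py <<'E'
from h import *
cs=caps()
t=cs[0]
s0=np.r_[unproj(t,(241,165),0),0.]; d=s0[:2]-unproj(t,(415,158),0); s0[2]=np.arctan2(-d[0],d[1])
b0=np.r_[unproj(t,(387,250),32),-.3]; m0=np.r_[unproj(t,(298,264),32),-.1]
for n,k,B,q in(("stop","steel",STOP,s0),("block","wood",BLOCK,b0),("small","wood",SMALL,m0)):
    print(n,q.round(2),"both",*[np.round(v,3) for v in fit(cs,k,B,q,25)],"top",*[np.round(v,3) for v in fit(cs[:1],k,B,q,25)],"scene",*[np.round(v,3) for v in fit(cs[1:],k,B,q,25)])
for n,u,z in(("oil",(462,262),0),("flat",(440,305),28),("cup",(144,255),75),("drv1",(250,275),10),("drv2",(198,329),5),("wr1",(448,172),5),("wr2",(482,222),5)): print(n,unproj(t,u,z).round())
E
python3 m.py
```

```text
stop [6.9434e+02 2.0000e-02 1.2000e-01] both [7.00592e+02 3.83120e+01 7.80000e-02] 0.608 top [7.01853e+02 3.51570e+01 8.90000e-02] 0.619 scene [6.9362e+02 7.4966e+01 8.0000e-02] 0.567
block [ 4.9082e+02 -1.9878e+02 -3.0000e-01] both [ 4.89870e+02 -1.95948e+02 -3.35000e-01] 0.031 top [ 4.90539e+02 -1.96582e+02 -3.36000e-01] 0.028 scene [ 4.89083e+02 -1.95453e+02 -3.33000e-01] 0.027
small [ 4.5158e+02  2.0000e-02 -1.0000e-01] both [ 4.52994e+02  1.57360e+01 -2.27000e-01] 0.051 top [ 4.53549e+02  1.51960e+01 -2.13000e-01] 0.04 scene [ 4.51836e+02  1.62860e+01 -2.28000e-01] 0.043
oil [ 468. -390.]
flat [ 362. -330.]
cup [460. 376.]
drv1 [423.   0.]
drv2 [287. 254.]
wr1 [692.  -0.]
wr2 [ 569. -440.]
```

```bash
sed -i 's/\[450,0\]/[450,150.]/' h.py
cat > m2.py <<'E'
from h import *
cs=caps(); t=cs[0]
for u in((241,165),(440,305),(144,255),(250,275),(448,172),(482,222),(462,262),(467,256)): print(u,unproj(t,u,5).round())
print(t["image"][158,300:305],t["image"][190,300])
s0=np.r_[unproj(t,(241,165),0),0.]; d=s0[:2]-unproj(t,(415,158),0); s0[2]=np.arctan2(-d[0],d[1]); print(s0)
for c in (cs,cs[:1],cs[1:]): print(fit(c,"steel",STOP,s0,25))
cv2.imwrite("pics/ms.png",cv2.resize(np.hstack([mask(c,"steel",STOP,s0,25)*160+sil(c,STOP,s0)*80 for c in cs]),(800,300)))
E
python3 m2.py
```

```text
(241, 165) [695. 164.]
(440, 305) [ 361. -335.]
(144, 255) [463. 397.]
(250, 275) [423. 131.]
(448, 172) [ 692. -353.]
(482, 222) [ 569. -440.]
(462, 262) [ 468. -389.]
(467, 256) [ 483. -402.]
[[174 170 156]
 [173 170 156]
 [172 169 155]
 [173 170 156]
 [173 171 157]] [127 124 118]
[6.95647771e+02 1.64373477e+02 6.95447620e-02]
(array([6.91232783e+02, 1.70238553e+02, 7.40538105e-02]), np.float64(0.3953823896596264))
(array([6.90533931e+02, 1.72431033e+02, 9.00683034e-02]), np.float64(0.4694482717306655))
(array([6.89598563e+02, 1.68771533e+02, 6.77987771e-02]), np.float64(0.29473180567659474))
```

```bash
cat > m3.py <<'E'
from h import *
cs=caps()
s=np.array([691,169,.07])
for c,n in zip(cs,("t","s")):
    im=cv2.resize(c["image"],None,fx=S,fy=S,interpolation=cv2.INTER_CUBIC)[:,:,::-1].copy()
    for b in STOP: cv2.polylines(im,[cv2.convexHull(np.round((proj(c,place(b,s))+.5)*S).astype(np.int32))],True,(0,0,255),1)
    x,y,w,h=cv2.boundingRect(np.round(np.vstack([proj(c,place(b,s)) for b in STOP])*S).astype(np.int32))
    cv2.imwrite(f"pics/{n}.png",cv2.resize(im[y-40:y+h+40,x-40:x+w+40],(800,int(800*(h+80)/(w+80)))))
a,b=cv2.imread("pics/t.png"),cv2.imread("pics/s.png"); o=np.vstack([a,b]); f=min(1,600/o.shape[0]); cv2.imwrite("pics/ov.png",cv2.resize(o,None,fx=f,fy=f))
E
python3 m3.py
```

```text
(no output)
```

View pics/ov.png

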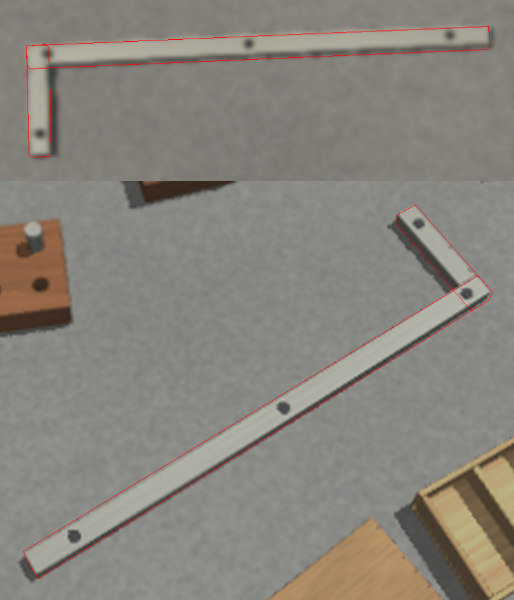

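The overlay shows the stop at about (691,169,0.07) and fitting well in both views, with the block at (490,-196,-0.335). Next I'll push the near long side with both open fingers, rotating to align on the way, and stop short of the rail.

```bash
cat >> h.py <<'E'
ST=np.array([691,169,.07])
def w(p,z):  # stop frame -> world
    c,s=np.cos(ST[2]),np.sin(ST[2]); return [ST[0]+c*p[0]-s*p[1],ST[1]+s*p[0]+c*p[1],z]
def ori(rel,off=-np.pi/2): return [-np.pi/2,0,ST[2]+rel+off]
def stat(tag=""): print(tag,"t%.2f"%telemetry.current_t(),"F",telemetry.current_contact_force().round(1),"p",telemetry.current_tool_pos().round(1),flush=True)
E
cat > p1.py <<'E'
from h import *
b=np.array([489.9,-196,-.335]); d,r=instop(b,ST); print(d,r)
n=lambda a:np.array([np.cos(a),np.sin(a)])
p=d-54.5*n(r); pre=p-22*n(r)
bot.reach(w(pre,150),ori(r)); stat("hover")
bot.movel(w(pre,10),v=120); stat("down")
bot.movel(w(p,10),v=60); stat("touch")
N=6
for i in range(N):
    a0=r*(1-i/N); a1=r*(1-(i+1)/N); p=p+18*n((a0+a1)/2)
    bot.movel(w(p,10),ori(a1),v=60); stat(i)
p[0]=-90-9.5-10; bot.movel(w(p,10),v=60); stat("near"); print(p)
cs=caps(); g=np.r_[w((-55,p[1]),0)[:2],ST[2]]
for c in(cs,cs[:1],cs[1:]):
    q,f=fit(c,"wood",BLOCK,g,25); print(q.round(3),round(f,3),instop(q,ST))
cv2.imwrite("pics/p1.png",np.hstack([cs[0]["image"][100:340,150:550,::-1],cs[1]["image"][180:420,180:580,::-1]]))
E
python3 p1.py
```

```text
[-226.13664543 -350.04060849] -0.405
hover t1.81 F [-0.5  0.3  0.3] p [ 417.8 -171.5  150.2]
down t3.12 F [-1.4  0.2  0.6] p [ 418.  -171.1   10.5]
touch t3.64 F [-0.2  0.1 -0.6] p [ 438.6 -178.1   10. ]
0 t4.09 F [-0.1  0.8  0.8] p [ 455.6 -183.4    9.9]
1 t4.54 F [-0.4  0.  -0.1] p [ 473.2 -187.6   10. ]
2 t4.99 F [-0.2 -0.4 -0.3] p [ 490.9 -190.5   10. ]
3 t5.44 F [0.2 0.7 0.8] p [ 508.9 -192.3   10. ]
4 t5.89 F [ 0.2 -0.5 -0.3] p [ 526.9 -192.8    9.9]
5 t6.34 F [ 0.   0.2 -0.5] p [ 544.9 -192.2   10. ]
near t7.52 F [-0.5 -0.4  0.5] p [ 606.3 -188.    10.1]
[-109.5        -350.14337613]
[ 6.62734e+02 -1.87779e+02  6.00000e-02] 0.458 (array([ -53.15043879, -353.9278307 ]), np.float64(-0.010413333664237329))
[ 6.84679e+02 -1.39974e+02 -5.55000e-01] 0.877 (array([ -27.91589893, -307.7751085 ]), np.float64(-0.6250091243573928))
[ 6.62332e+02 -1.88031e+02  8.30000e-02] 0.028 (array([ -53.57001925, -354.15125035]), np.float64(0.01269972011937956))
```

View pics/p1.png

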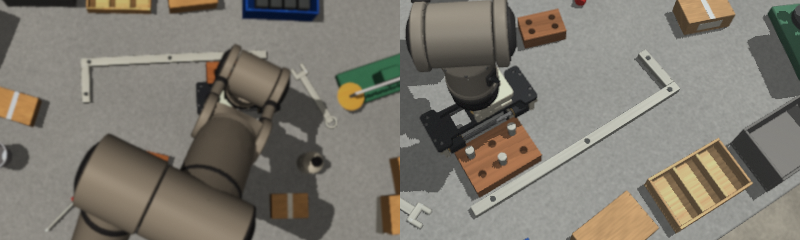

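The scene view shows the block upright and aligned, about 9 mm short of the rail, with all punches standing. Now I'll seat it on the rail, retreat, and push the end with shut fingers.

```bash
cat >> h.py <<'E'
def press(p,u,z,lim=6,maxd=25,step=1.0,v=20):
    """advance from p along unit u (stop frame) until the reaction exceeds lim"""
    p=np.array(p,float); u=np.array(u,float); uw=np.array(w(u,0))-np.array(w((0,0),0)); k=0
    for k in range(int(maxd/step)):
        p=p+u*step; bot.movel(w(p,z),v=v)
        f=-np.mean([telemetry.current_contact_force() for _ in range(4)],axis=0)@uw
        if f>lim: break
    print("press end",p.round(1),"f %.1f"%f); stat(); return p
E
cat > p2.py <<'E'
from h import *
p=press((-109.5,-350.1),(1,0),10,maxd=18)
bot.movel(w(p-[40,0],10),v=150); bot.movel(w(p-[40,0],120),v=250)
jaws.gripper_close(); stat("shut")
e=np.array([-45,-350-4-65-9.5-28])
o=min((ori(0,a) for a in(0,-np.pi)),key=lambda o:np.abs(kin.ik(w(e,120),o)-telemetry.current_qpos()).max() if kin.ik(w(e,120),o) is not None else 99)
bot.reach(w(e,120),o); stat("hover"); print(telemetry.current_gripper_width())
cs=caps(); g=np.r_[w((-45,-352),0)[:2],ST[2]]
for c in(cs,cs[:1],cs[1:]):
    q,f=fit(c,"wood",BLOCK,g,25); print(q.round(3),round(f,3),instop(q,ST))
cv2.imwrite("pics/p2.png",np.hstack([cs[0]["image"][100:340,150:550,::-1],cs[1]["image"][180:420,180:580,::-1]]))
E
python3 p2.py
```

```text
press end [ -99.5 -350.1] f 7.3
 t10.12 F [-7.2 -1.3  4.7] p [ 614.9 -187.3   10. ]
shut t12.57 F [ 0.2  0.2 -0. ] p [ 576.3 -190.   120. ]
hover t13.92 F [ 0.3  0.4 -0.2] p [ 677.9 -289.3  119.9]
0.32263636987436806
[ 6.71680e+02 -1.87271e+02  6.20000e-02] 0.133 (array([ -44.19089524, -354.04677098]), np.float64(-0.008327645436893141))
[ 6.73841e+02 -1.86920e+02  5.30000e-02] 0.167 (array([ -42.01072084, -353.84786331]), np.float64(-0.01671574122119597))
[ 6.68573e+02 -1.86587e+02  5.20000e-02] 0.074 (array([ -47.24235245, -353.14721225]), np.float64(-0.018182636794727598))
```

View pics/p2.png

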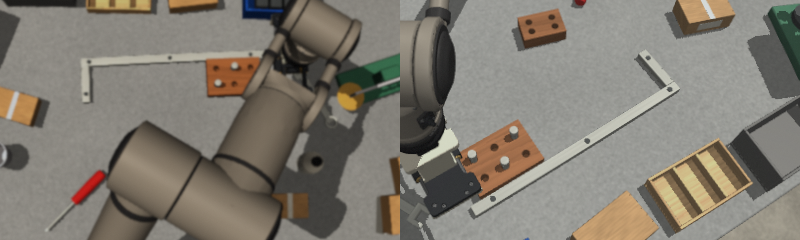

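The block is now seated at the rail at the expected x (contact at −99.5). I'll descend behind its end and push it along the rail.

```bash
cat > p3.py <<'E'
from h import *
e=np.array([-45,-456.5])
bot.movel(w(e,10),v=120); stat("down")
for y in(-425,-350,-270,-200,-148): bot.movel(w((-45,y),10),v=60); stat(y)
p=press((-45,-148),(0,1),10,maxd=16)
cs=caps(); g=np.r_[w((-45,-68),0)[:2],ST[2]]
for c in(cs,cs[:1],cs[1:]):
    q,f=fit(c,"wood",BLOCK,g,25); print(q.round(3),round(f,3),instop(q,ST))
cv2.imwrite("pics/p3.png",np.hstack([cs[0]["image"][100:340,150:550,::-1],cs[1]["image"][180:420,240:640,::-1]]))
E
python3 p3.py
```

```text
down t15.08 F [ 0.4 -0.5 -0.1] p [ 678.7 -289.9   11.2]
-425 t15.76 F [-0.2 -0.2 -0.4] p [ 675.9 -257.8   10.1]
-350 t17.16 F [-0.2  0.2 -0.2] p [ 670.8 -183.4   10.1]
-270 t18.64 F [-0.2 -0.2  0. ] p [ 665.3 -103.3   10. ]
-200 t19.96 F [ 0.6 -0.2  0. ] p [660.3 -33.8  10.1]
-148 t20.98 F [ 0.1 -0.3 -0.2] p [656.5  18.4   9.9]
press end [ -45. -140.] f 8.7
 t22.98 F [-0.3 -8.7 -0. ] p [656.   24.4  10.1]
[6.49614e+02 1.68740e+02 5.81000e-01] 0.752 (array([-41.30293144,   2.63551857]), np.float64(0.5107173916886327))
[6.50272e+02 1.14697e+02 6.90000e-02] 0.799 (array([-44.42662896, -51.3218008 ]), np.float64(-0.0011289882131788886))
[6.45846e+02 1.67389e+02 6.24000e-01] 0.705 (array([-45.15558452,   1.55138933]), np.float64(0.554022827792737))
```

View pics/p3.png

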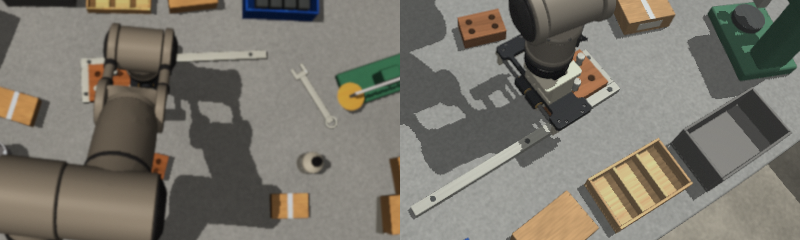

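The end made contact at the expected −140. Next is a re-press on the long side, then a check with the arm clear.

```bash
cat > p4.py <<'E'
from h import *
bot.movel(w((-45,-180),10),v=150); bot.movel(w((-45,-180),120),v=250)
bot.reach(w((-140,-68),120),ori(0)); bot.movel(w((-140,-68),10),v=150); stat("down")
bot.movel(w((-106,-68),10),v=60)
p=press((-106,-68),(1,0),10,maxd=12)
bot.movel(w((-145,-68),10),v=150); bot.movel(w((-145,-68),150),v=250)
bot.reach(w((-190,-400),200),ori(0)); stat("clear")
cs=caps(); g=np.r_[w((-45,-65),0)[:2],ST[2]]
for c in(cs,cs[:1],cs[1:]):
    q,f=fit(c,"wood",BLOCK,g,25); print(q.round(3),round(f,3),instop(q,ST))
t,s=cs
a=cv2.resize(t["image"][140:220,220:310,::-1],(450,400),interpolation=3);b=cv2.resize(s["image"][215:305,370:470,::-1],(350,315),interpolation=3)
o=np.zeros((600,800,3),np.uint8); o[:400,:450]=a; o[:315,450:]=b; o[400:,:267]=cv2.resize(t["image"][:,:,::-1],(267,200)); o[400:,400:667]=cv2.resize(s["image"][:,:,::-1],(267,200))
cv2.imwrite("pics/p4.png",o)
E
python3 p4.py
```

```text
down t26.23 F [ 0.9 -0.   0.3] p [556.8  91.3  10.7]
press end [-100.  -68.] f 8.0
 t28.45 F [-8.  -1.1  6. ] p [594.   94.1   9.8]
clear t30.88 F [0.2 0.5 0.5] p [ 529.6 -242.1  199.4]
[6.50679e+02 9.98120e+01 6.90000e-02] 0.055 (array([-45.06187535, -66.198711  ]), np.float64(-0.0007834554868089427))
[6.5176e+02 9.9345e+01 6.4000e-02] 0.03 (array([-44.01576832, -66.74032301]), np.float64(-0.005660638598710466))
[6.47694e+02 1.00871e+02 9.10000e-02] 0.061 (array([-47.96476812, -64.93353368]), np.float64(0.020926387931469947))
```

View pics/p4.png

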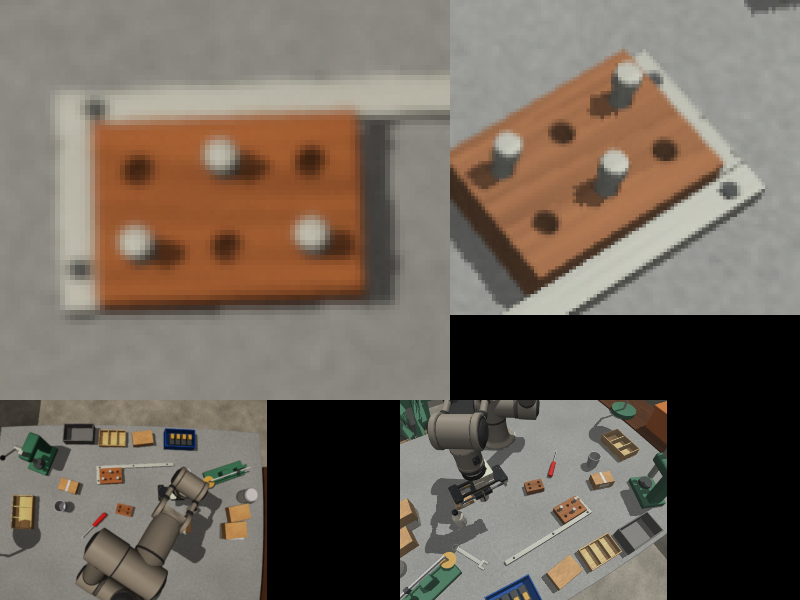

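The block looks flush against both bars with all punches standing. I'll check the small block, then hand in.

Run:
```python
from h import *
cs=caps(); print(fit(cs,"wood",SMALL,np.array([453,15.5,-.22]),25)); 
print(np.abs(telemetry.current_joint_vel()).max()); bot.close_job(); stat("done")
```

```text
(array([ 4.53009454e+02,  1.54054396e+01, -2.17678154e-01]), np.float64(0.050224390075298664))
0.004937290343663923
the job is handed in; nothing more can be done
the job is handed in; nothing more can be done
```

The block is in the corner stop, against both the long rail and the short bar, and the job is handed in with the hand clear. I don't have a verdict, since the interface reports none.

**What I did:** I pushed the long side with both open fingers, turning the block about 0.4 rad in line with the rail, then seated it on the rail. I then shut the fingers, pushed the end along to the short bar, and pressed the long side once more.

**Where it ended up:**
- **Contact:** each press ended with a clear rise in force (7 to 9 N) within 0.5 mm of where contact was expected.
- **Position:** fitted from both cameras, the block's centre in the stop frame is (-45.1, -66.2) mm, with an angle of -0.001 rad.
- **Punches and bystanders:** the last picture shows all three punches standing. The small block moved less than 1 mm; I checked the other bystanders only by eye, and they looked unmoved.

**Disagreement:** the two cameras differ slightly when fitted alone. The top camera gives (-44.0, -66.7) mm and -0.006 rad. The scene camera gives (-48.0, -64.9) mm and +0.021 rad, probably because the rail hides the foot of the block in that view. Both are within tolerance. The stop's own pose came from an overlay matched by eye because its automatic fit was poor, so these numbers carry an error of about 2 to 3 mm. I rely more on the contact forces than on them.

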